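# Pull the interlock plug and hold the dead-man paddle at half travel

## Robot

A 6-joint arm with a two-finger parallel gripper is mounted at the origin on the work surface. World frame = base frame: x ahead of the robot, y to its left, z up, the work surface at z = 0. Lengths are in m, angles in rad, forces in N, time in s.
With the tool pointing down it reaches from about 0.325 to 0.9 m from the base axis. Payload 6.1 kg.
Tool frame: the origin (TCP) lies on the front face of the gripper's body, between the roots of the fingers; the fingertips stand 70 mm ahead of it and the grasp point (between the pads) lies arm.pinch_z ahead of it (arm.pinch_z is the distance from the TCP to the grasp point, in m); z points along the fingers, y is the direction in which the jaws open and shut (so a half turn about z gives the same grasp; the last joint's range is limited). The gripper opens to 87 mm and grips with 3 to 60 N. Pads are 19 mm wide; open, the fingers measure 117 mm over their backs; the gripper's body (75 mm by 190 mm) begins 51 mm behind the grasp point.
Start: joints at [1.029, 0.22, 1.526, -0, 1.395, -0.126], TCP at [0.252, 0.572, 0.292] pointing down, gripper open.
Joint ranges: [-2.98, 2.98], [-0.91, 2.08], [0.09, 2.57], [-1.24, 4.39], [0.2, 2.65], [-2.68, 2.68]. Speed limits (rad/s): [2.57, 2.57, 3.01, 3.14, 3.14, 3.14].

## Interface

Orientations are given as a unit quaternion [x, y, z, w].
In Python, from rig import arm gives the robot as it stands.
- The arm moves only by the shell command python3 -m jog 'ROWS' [FORCE]. ROWS is JSON, a list of rows, each a list of 3 entries, a list of its own where there are three numbers: the shift along the tool's x, y, z in m, then the turn about the tool's z in rad, then the finger opening in m, from 0 to 0.087. A call has 1 to 8 rows; each row shifts and turns the commanded pose from where the row before left it, along the tool's axes as they then stand; what a row does not reach is not made up. A row lasts 1/10 s, in which the tool goes at most 50 mm and 8.59 degrees, less where a joint would pass 70% of its speed; a pose out of reach is approached as far as the arm can. A call with a gripper value outside its range is refused whole. The fingers move at their own pace and stop on an object; FORCE is the grip in N (left out, the last holds). Time passes only in rows, so rows that do not move let the fingers close. It gives the time, the measured TCP pose, the force and the opening at its end, in the units of the state.
- arm.get_state(): the state, without advancing time (a new reading comes with each control period).
- arm.camera(name): name is "scene" or "top" or "wrist"; returns a dict with "color" (420x560x3 uint8, red, green, blue), "vfov" (degrees; the focal length in pixels is half the picture's height over the tangent of half this angle, whatever the lens; pixels are square), "cx", "cy" (the principal point, pixels), "distortion" ([k1, k2, p1, p2, k3] as OpenCV has them; the pictures are not rectified), "R" (3x3) and "t" (3): a world point X has camera coordinates R X + t. Camera axes: x right, y down, z forward; pixel columns grow to the right and rows downward; lengths in m; the calibration is good to about 2 mm. A picture is of the moment at which its call begins. There is no depth.
- arm.hand_in(): hands the job in, once; it reports no verdict.
Trained networks look in a picture, given as the dict that the camera call returned (one of the last four; its "shot" number tells which), for a name from the list of things; names that differ only in an ending like _2 or _b are one class to them, and where a whole thing is asked for, a point or a joint stands for the part that bears it (a point fixed in the world has none). Each returns a list of dicts, best first, with "conf" (0 to 1); they miss things now and then, are a little off and sometimes report something else, mostly with a low value. They report only what shows in the picture. A call takes as long as a camera call. They do not tell look-alikes from the thing itself.
- arm.find_in(label, picture): "extent" ([left, top, right, bottom] in pixels, round what is visible of it).
- arm.outline_of(label, picture): "pixels" (420x560 bool, what is visible of it) and "extent" ([left, top, right, bottom] in pixels, round what is visible of it).
The state is a dict: "time": time; "joint_positions": joint angles; "qd": joint speeds; "tau": joint torques, N m; "tcp_pos": TCP position; "tool_rot": TCP orientation; "contact_force": force on the tool from outside, world axes, zero at the start; "torque": the same for the moment, N m; "grip_width": opening from 0.0 (shut) to 1.0 (fully open).
Only numpy, scipy, OpenCV 4.12 (cv2) and the standard library are available. Lean on these libraries where they do the work, as an engineer would, in place of code of your own. Each camera call takes 0.05 s, during which the arm holds its last target.

## Task

Free the test rig's shaft for hand cranking: pull the interlock plug up out of its socket, stand or lay it inside the pocket of the grey bolt holder block, not leaning out over a wall, and let go of it, and only then press the dead-man paddle half-way down, until it is level with the top of the gauge post beside it, never to the bottom stop. Hold the paddle steady there for at least two seconds and finish while still holding it down. Leave the nickel-plated drive socket, the brass nut and the hex key where they lie.

Things in the scene. Friction and masses are not known exactly. Their poses are not given: they have to be found in the camera images.
- plug: Dark plastic interlock plug, 68 mm tall, 0.08 kg, in the socket at the start. Origin: centre under its foot; z up. Square shank 22 mm wide to z 28 (waist 16 mm wide in y, z 8 to 19, where the detent catches), flange 34 x 34 mm from z 28 to 32, then a flat grip 36 (x) x 14 (y) mm from z 32 to 68: pinch it across y. It can stand on its foot.
- plug_head (a point): Centre of the plug's flat grip, 50 mm above the plug's origin; axes as the plug's.
- interlock: Grey interlock box, fixed, 120 (x) x 100 (y) x 55 mm high, foot plate 150 mm long (x). Origin: centre of its underside. In its top is the plug's socket. On its +y side a steel detent housing with a small round end reaches 90 mm out from the centre, 53 mm high. At the start the plug's axes agree with the box's and the plug's origin is 27 mm above the bench.
- socket_mouth (a point): Centre of the socket's mouth, in the middle of the box's top, 55 mm above the bench; axes as the box's. A square well 24 x 24 mm, 36 mm deep; 28 mm of plug is in it, flange on the top. A sprung detent slide holds the plug: a straight upward pull of about 12 to 15 N overcomes it in the first 7 mm; after 28 mm the plug is free.
- holder: Grey polymer bolt holder block, fixed, 150 (x) x 110 (y) mm. Origin: centre of its underside. The -x part is an open pocket; the +x end is a solid strip 45 mm wide (x) and 40 mm high with three bolt heads standing in a row along y, their tops 50 mm high.
- pocket (a point): Centre of the pocket's inner floor, 6 mm above the bench; axes as the holder's. The pocket is 93 mm (x) x 98 mm (y) inside; its walls are 6 mm thick and their tops 28 mm above the bench (22 mm above the floor).
- deadman: Dead-man unit, fixed. Origin: centre under its grey base, 200 (x) x 80 (y) x 12 mm. The paddle pivots on a line along y at x = 70 mm, 75 mm above the bench, between steel cheeks 97 mm high (x 48 to 92 mm), and reaches towards -x. A steel gauge post, 16 x 10 mm, top 81 mm above the bench, stands beside the pad at x = -40, y = 50 mm.
- paddle_top (a point): Centre of the top of the paddle's black rubber pad, 50 (along the paddle) x 60 (y) x 12 mm; 110 mm from the pivot towards -x; moves with the paddle. About 103 mm above the bench at rest, 81 mm (flush with the gauge post's top) at half travel, 59 mm at the bottom stop. Press here from above.
- paddle (a joint): Angle of the dead-man paddle in rad, from 0 at rest (sloping up 0.2 rad towards the pad) to 0.4 at the bottom stop; 0.2, half travel, is level. A spring drives it back up: about 3 N at the pad to start it, 6 to 7 N at half travel, 10 to 11 N at the bottom.
- socket: Bystander: nickel-plated drive socket, 35 mm across, 45 mm tall, standing; origin under its centre.
- nut: Bystander: heavy brass hex nut, 46 mm across flats, 24 mm high, lying flat; origin under its centre.
- hexkey: Bystander: steel hex key, L-shaped, 100 x 34 mm, 8 mm thick, lying flat; origin at the middle of its long arm, which lies along x.
Not all that is in view belongs to the job. Of the things that look like the plug, the smallest one is meant.

How it is judged:
By the outcome, as a careful person would: the job done as asked, in the order asked, and still so for the second after the job is handed in, while the arm keeps its last pose, push and grip.
It also fails if it takes over 64 s, if anything falls off the work surface, if the arm or the gripper's body presses on something with over 40 N, if the wrist force passes 120 N, or if a joint passes its speed limit or range.

## Working session

There is one attempt and no reset: what is moved stays moved. The work goes in short steps, Python scripts to look and compute and a shell command to move; the robot and the scene stay as the last step left them, time stands still between calls to the robot, and variables do not carry over. Pictures are saved under pics/ and viewed, and the job is handed in when it is done.

```bash
ls; mkdir -p pics
cat > h.py <<'E'
import numpy as np, cv2, pickle
from rig import arm
def snap(n,fn):
    c=arm.camera(n); cv2.imwrite('pics/'+fn,c['color'][:,:,::-1]); pickle.dump(c,open('pics/'+fn+'.pkl','wb')); return c
def K(c):
    f=210/np.tan(np.radians(c['vfov'])/2); return np.array([[f,0,c['cx']],[0,f,c['cy']],[0,0,1.]])
def ray(c,px):
    p=cv2.undistortPoints(np.array([[px]],float),K(c),np.array(c['distortion'],float))[0,0]
    R=np.array(c['R']);t=np.array(c['t']); return -R.T@t, R.T@np.array([p[0],p[1],1])
def atz(c,px,z):
    o,d=ray(c,px); return o+d*(z-o[2])/d[2]
def proj(c,X):
    R=np.array(c['R']);r,_=cv2.Rodrigues(R)
    return cv2.projectPoints(np.array(X,float).reshape(-1,1,3),r,np.array(c['t'],float),K(c),np.array(c['distortion'],float))[0].reshape(-1,2)
E
python3 - <<'E'
from h import *
print(arm.pinch_z, arm.get_state())
for n in ['scene','top','wrist']:
    c=snap(n,n+'0.png'); print(n,c['vfov'],c['distortion'],(-np.array(c['R']).T@np.array(c['t'])).round(3))
    for l in ['plug','interlock','holder','deadman','paddle','paddle_top','socket','nut','hexkey']:
        print(l,[(np.round(d['extent']).tolist(),round(d['conf'],2)) for d in arm.find_in(l,c)])
E
```

```text
pics
0.051 {'time': 0.0, 'joint_positions': array([ 1.02889744e+00,  2.21242691e-01,  1.52761941e+00,  3.53355393e-05,
        1.39471480e+00, -1.26085848e-01]), 'qd': array([ 0.00098815, -0.00087262, -0.00034298, -0.00080353,  0.00070253,
        0.0007588 ]), 'tau': array([ 9.20130078e-04, -4.94626844e+01, -3.87362945e+01,  6.98933797e-02,
        5.74848172e-02, -1.53580490e-04]), 'tcp_pos': array([0.25218869, 0.57132228, 0.29112248]), 'tool_rot': array([ 2.06414901e-01,  9.78464054e-01, -9.31599183e-04, -3.41665998e-04]), 'contact_force': array([-0.05046744, -0.61747336,  0.53972661]), 'torque': array([-0.01436089,  0.02321342,  0.00159899]), 'grip_width': 0.9987570224150639}
scene 43.90863173445286 [0.00243865 0.         0.         0.         0.        ] [0.995 0.601 0.811]
plug [([143.0, 146.0, 166.0, 190.0], 0.93), ([198.0, 163.0, 224.0, 202.0], 0.59), ([198.0, 121.0, 219.0, 143.0], 0.52)]
interlock [([181.0, 123.0, 240.0, 177.0], 0.68), ([349.0, 277.0, 464.0, 366.0], 0.28)]
holder [([234.0, 216.0, 327.0, 289.0], 0.78)]
deadman [([347.0, 277.0, 463.0, 365.0], 0.84)]
paddle [([
[... 390 characters left out ...]
, 159.0], 0.61), ([414.0, 199.0, 432.0, 213.0], 0.5), ([390.0, 178.0, 447.0, 237.0], 0.2)]
interlock [([387.0, 178.0, 446.0, 238.0], 0.94)]
holder [([265.0, 164.0, 304.0, 226.0], 0.62)]
deadman [([152.0, 193.0, 207.0, 274.0], 0.58)]
paddle [([158.0, 203.0, 189.0, 258.0], 0.94)]
paddle_top [([157.0, 204.0, 188.0, 259.0], 0.68)]
socket [([237.0, 238.0, 252.0, 270.0], 0.73), ([321.0, 247.0, 335.0, 258.0], 0.47)]
nut [([282.0, 251.0, 297.0, 269.0], 0.52)]
hexkey [([238.0, 236.0, 255.0, 271.0], 0.57)]
wrist 60.10933387156081 [-0.05016564  0.          0.          0.          0.        ] [0.185 0.601 0.384]
plug []
interlock []
holder []
deadman []
paddle []
paddle_top []
socket []
nut []
hexkey []
```

Run:
```python
import cv2
a=cv2.imread('pics/top0.png');cv2.imwrite('pics/topc.png',cv2.resize(a[110:310,130:470],None,fx=2.35,fy=2.35,interpolation=cv2.INTER_CUBIC))
a=cv2.imread('pics/scene0.png');cv2.imwrite('pics/scenec.png',cv2.resize(a[90:380,100:480],None,fx=2.05,fy=2.05,interpolation=cv2.INTER_CUBIC))
```

```text
(no output)
```

View pics/topc.png

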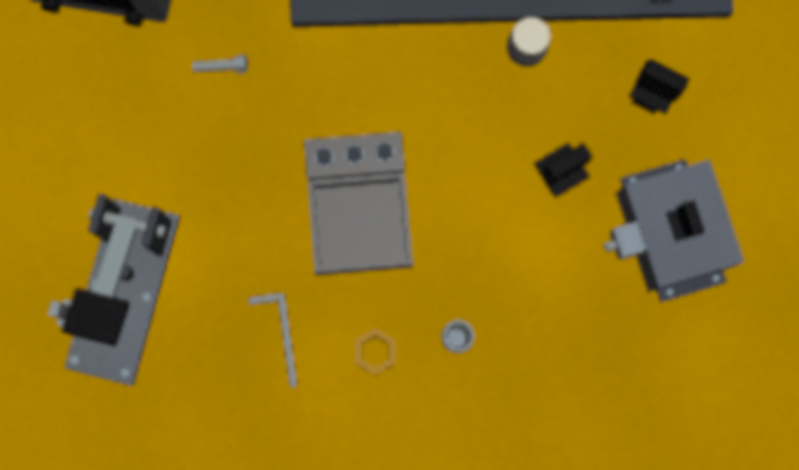

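View pics/scenec.png

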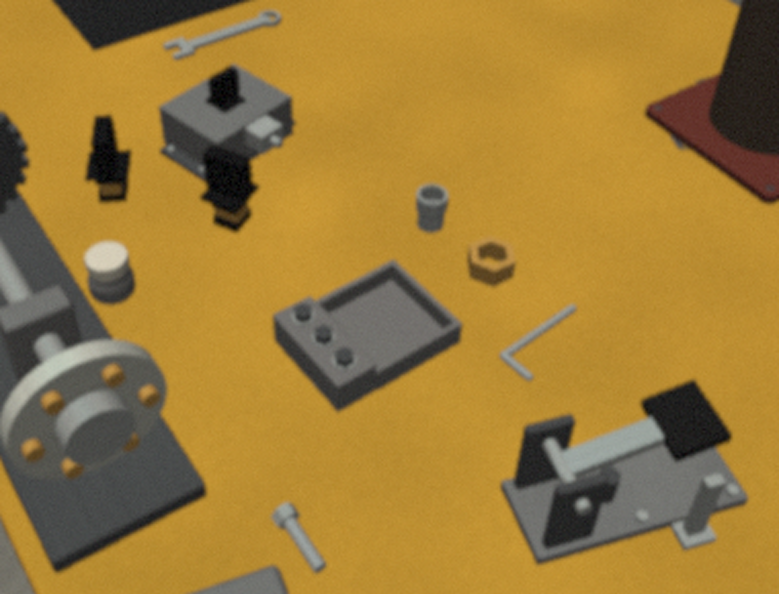

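View pics/wrist0.png

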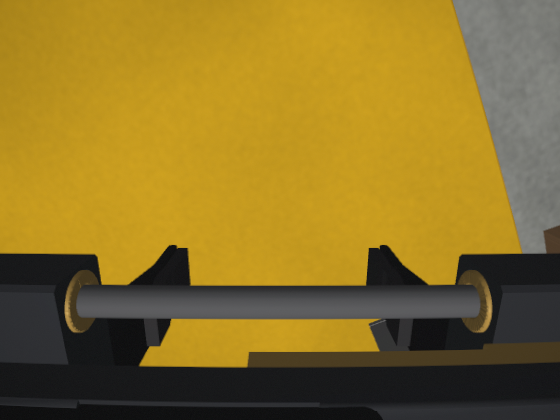

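The top view (2.35x crop, up = +x, left = +y) shows:
- the interlock at about (685,225) with the plug in it
- the holder at (358,205), bolts on its +x side
- the dead-man unit at (120,290)
- two larger loose look-alike plugs at (563,168) and (660,87)

Next I fit the poses from clicked corners in both views.

```bash
cat > fit.py <<'E'
from h import *
from scipy.optimize import least_squares
ct=pickle.load(open('pics/top0.png.pkl','rb'));cs=pickle.load(open('pics/scene0.png.pkl','rb'))
T=lambda u,v:(ct,(130+u/2.35,110+v/2.35)); S=lambda u,v:(cs,(100+u/2.05,90+v/2.05))
def fit(obs,x0):
    def pts(p,L): 
        c,s=np.cos(p[2]),np.sin(p[2]); return np.array([p[0]+c*L[0]-s*L[1],p[1]+s*L[0]+c*L[1],L[2]])
    def res(p): return np.concatenate([proj(c,pts(p,L))[0]-np.array(px) for L,(c,px) in obs])
    r=least_squares(res,x0,loss='soft_l1'); 
    return r.x,res(r.x).reshape(-1,2).round(1).tolist()
E
python3 - <<'E'
from fit import *
for n,u,v in [('box',685,225),('holder',358,205),('dead',120,290)]: print(n,atz(*T(u,v),0.05))
box=[((.06,.05,.055),T(624,181)),((.06,-.05,.055),T(709,162)),((-.06,-.05,.055),T(742,262)),((-.06,.05,.055),T(655,287)),
 ((.06,.05,.055),S(163,108)),((.06,-.05,.055),S(233,67)),((-.06,-.05,.055),S(291,98)),((-.06,.05,.055),S(222,141))]
print('box',fit(box,atz(*T(685,225),.055)[:2].tolist()+[.27]))
h=[((.075,.055,.04),T(305,141)),((.075,-.055,.04),T(402,132)),((-.075,-.055,.028),T(411,266)),((-.075,.055,.028),T(316,272)),
 ((-.075,-.055,.028),S(394,263)),((-.075,.055,.028),S(461,325)),((.075,.055,.04),S(340,381)),((.075,-.055,.04),S(275,320))]
print('holder',fit(h,atz(*T(358,205),.03)[:2].tolist()+[0.05]))
d=[((-.1,.04,.012),T(66,367)),((-.1,-.04,.012),T(132,383)),((.1,-.04,.012),T(179,215)),
 ((.1,.04,.012),S(540,556)),((.1,-.04,.012),S(503,486)),((-.1,.04,.012),S(745,495)),((-.04,.05,.081),S(713,481))]
print('dead',fit(d,atz(*T(120,290),.03)[:2].tolist()+[-.3]))
E
```

```text
box [ 0.55993831 -0.33594595  0.05      ]
holder [0.59222855 0.02560311 0.05      ]
dead [0.50467523 0.2896178  0.05      ]
box (array([ 0.56117893, -0.33275308,  0.17566331]), [[1.2, -0.5], [1.9, 0.1], [-0.9, 2.1], [-1.2, -0.7], [23.4, 16.3], [-36.2, 16.9], [-25.3, -17.5], [34.2, -20.8]])
holder (array([0.5978196 , 0.02683561, 0.05420837]), [[-0.9, -0.3], [-0.7, 0.2], [0.2, -0.2], [-1.2, 0.6], [0.1, -2.8], [0.8, -1.5], [-1.0, 1.9], [-1.3, -4.0]])
dead (array([ 0.50909527,  0.29671263, -0.25636865]), [[-0.9, 0.4], [0.1, 0.6], [-0.9, -1.0], [-0.8, 1.8], [-1.9, -2.6], [1.4, 0.1], [0.1, -1.6]])
```

Run:
```python
from fit import *
box=[((.06,.05,.055),T(624,181)),((.06,-.05,.055),T(709,162)),((-.06,-.05,.055),T(742,262)),((-.06,.05,.055),T(655,287)),
 ((.06,.05,.055),S(222,141)),((.06,-.05,.055),S(163,108)),((-.06,-.05,.055),S(233,67)),((-.06,.05,.055),S(291,98))]
B,r=fit(box,[.56,-.336,.27]);print('box',B,r)
H=[.5978,.0268,.054];D=[.5091,.2967,-.256]
def tf(p,L):
    L=np.atleast_2d(L);c,s=np.cos(p[2]),np.sin(p[2]);return np.c_[p[0]+c*L[:,0]-s*L[:,1],p[1]+s*L[:,0]+c*L[:,1],L[:,2]]
def bx(x0,x1,y0,y1,z): return [(x0,y0,z),(x1,y0,z),(x1,y1,z),(x0,y1,z)]
for c,fn,off,k in [(ct,'top0',(130,110),2.35),(cs,'scene0',(100,90),2.05)]:
    im=cv2.imread(f'pics/{fn}.png'); im=cv2.resize(im[off[1]:off[1]+(200 if k>2.2 else 290),off[0]:off[0]+(340 if k>2.2 else 380)],None,fx=k,fy=k)
    for p,L in [(B,bx(-.06,.06,-.05,.05,.055)),(B,bx(-.018,.018,-.007,.007,.095)),(H,bx(-.075,.03,-.055,.055,.028)),(H,bx(.03,.075,-.055,.055,.04)),(D,bx(-.1,.1,-.04,.04,.012)),(D,bx(-.048,-.032,.045,.055,.081)),(D,bx(-.063,-.013,-.03,.03,.103)),(H,bx(-.069,.024,-.049,.049,.006))]:
        q=((proj(c,tf(p,L))-off)*k).round().astype(int); cv2.polylines(im,[q.reshape(-1,1,2)],True,(0,0,255),1)
    cv2.imwrite(f'pics/{fn}_ov.png',im)
```

```text
box [ 0.56165269 -0.33110923  0.25041037] [[-0.7, 1.1], [-0.8, -1.0], [-0.3, 0.1], [0.3, 0.1], [-2.7, 0.8], [-2.1, -1.2], [0.8, -2.1], [0.6, -0.9]]
```

View pics/top0_ov.png

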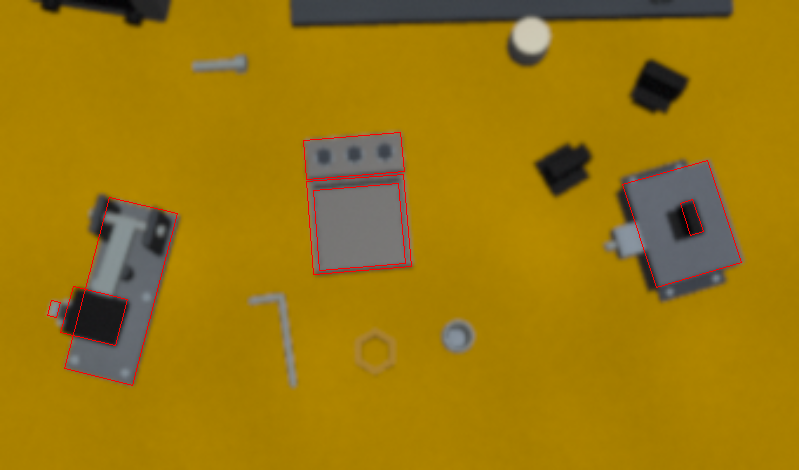

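View pics/scene0_ov.png

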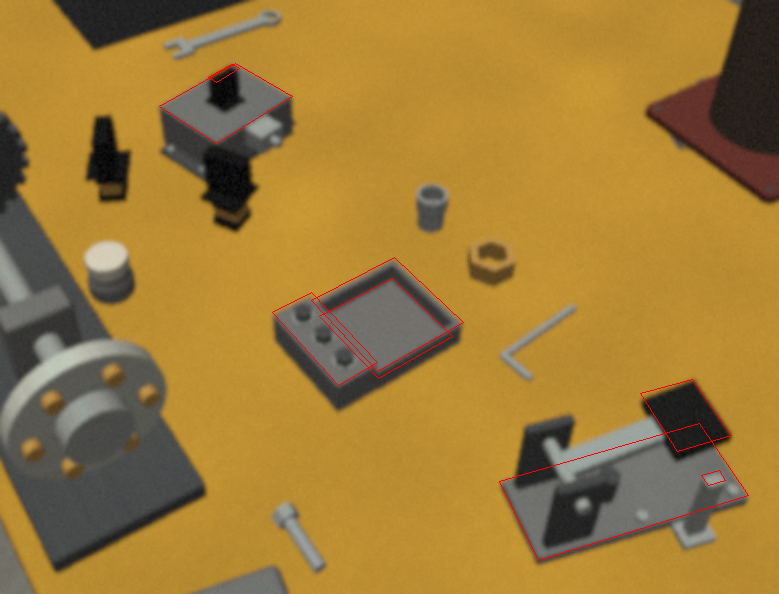

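Overlays agree with the images to a couple of mm. Now I go above the plug, turning first.

```bash
cat >> h.py <<'E'
from scipy.spatial.transform import Rotation as Ro
def togo(x,y,z,yaw):
    s=arm.get_state();R=Ro.from_quat(s['tool_rot']).as_matrix();d=R.T@(np.array([x,y,z])-s['tcp_pos'])
    cur=np.arctan2(-R[0,1],R[1,1]); w=(yaw-cur+np.pi/2)%np.pi-np.pi/2
    print('t',s['time'],'tcp',s['tcp_pos'].round(4),'yaw',cur.round(4),'tilt',R[:,2].round(4),'F',s['contact_force'].round(1),'g',round(s['grip_width']*87,1))
    print('shift tool',d.round(4),'turn',-w)
E
python3 -m jog '[[[0,0,0],-0.134,0.06],[[0,0,0],-0.134,0.06],[[0,0,0],-0.134,0.06],[[0,0,0],-0.134,0.06],[[0,0,0],-0.13,0.06]]' 
python3 -c "
from h import *
togo(.5617,-.3311,.25,.25)"
```

```text
time: 2.0
tcp_pos: [0.2524, 0.5717, 0.2922]
tool_rot: [-0.127, 0.992, -0.0, -0.0]
contact_force: [-0.9, -0.4, 0.1]
grip_width: 0.709
t 2.0 tcp [0.2524 0.5717 0.2922] yaw 0.2557 tilt [-1.e-04 -0.e+00 -1.e+00] F [-0.9 -0.4  0.1] g 61.7
shift tool [-0.0709 -0.9517  0.0422] turn 0.005658862567564871
```

```bash
python3 -m jog '[[[-0.003,-0.04,0],0,0.06],[[-0.003,-0.04,0],0,0.06],[[-0.003,-0.04,0],0,0.06],[[-0.003,-0.04,0],0,0.06],[[-0.003,-0.04,0],0,0.06],[[-0.003,-0.04,0],0,0.06],[[-0.003,-0.04,0],0,0.06],[[-0.003,-0.04,0],0,0.06]]' 
python3 -m jog '[[[-0.003,-0.04,0],0,0.06],[[-0.003,-0.04,0],0,0.06],[[-0.003,-0.04,0],0,0.06],[[-0.003,-0.04,0],0,0.06],[[-0.003,-0.04,0],0,0.06],[[-0.003,-0.04,0],0,0.06],[[-0.003,-0.04,0],0,0.06],[[-0.003,-0.04,0],0,0.06]]' 
python3 -c "
from h import *
togo(.5617,-.3311,.25,.25)"
```

```text
time: 2.8
tcp_pos: [0.3552, 0.2662, 0.2925]
tool_rot: [-0.125, 0.992, 0.0, 0.0]
contact_force: [1.2, 0.4, 1.1]
grip_width: 0.688
time: 3.6
tcp_pos: [0.4577, -0.0382, 0.2926]
tool_rot: [-0.125, 0.992, -0.0, 0.0]
contact_force: [0.9, -0.2, -0.3]
grip_width: 0.688
t 3.6 tcp [ 0.4577 -0.0382  0.2926] yaw 0.2499 tilt [ 1.e-03 -1.e-04 -1.e+00] F [ 0.9 -0.2 -0.3] g 59.9
shift tool [-0.0283 -0.3096  0.0427] turn -5.16005970294664e-05
```

```bash
python3 -m jog '[[[-0.004,-0.04,0.005],0,0.06],[[-0.004,-0.04,0.005],0,0.06],[[-0.004,-0.04,0.005],0,0.06],[[-0.004,-0.04,0.005],0,0.06],[[-0.004,-0.04,0.005],0,0.06],[[-0.004,-0.04,0.005],0,0.06],[[-0.004,-0.04,0.005],0,0.06],[[0,-0.02,0.005],0,0.06]]' 
python3 -m jog '[[[0,0,0],0,0.06],[[0,0,0],0,0.06]]'
python3 -c "
from h import *
togo(.5617,-.3311,.25,.25)
c=snap('wrist','wrist1.png')
for l in ['plug','plug_head','interlock','socket_mouth']: print(l,[(np.round(d['extent']).tolist(),round(d['conf'],2)) for d in arm.find_in(l,c)])
"
```

```text
time: 4.4
tcp_pos: [0.5593, -0.3233, 0.2519]
tool_rot: [-0.124, 0.992, -0.001, 0.0]
contact_force: [-0.2, 0.1, -0.1]
grip_width: 0.69
time: 4.6
tcp_pos: [0.5585, -0.3201, 0.2517]
tool_rot: [-0.124, 0.992, 0.001, -0.0]
contact_force: [0.2, 0.7, 0.9]
grip_width: 0.692
t 4.6 tcp [ 0.5585 -0.3201  0.2517] yaw 0.2494 tilt [-9.0e-04  1.1e-03 -1.0e+00] F [0.2 0.7 0.9] g 60.2
shift tool [-0.0003 -0.0115  0.0017] turn -0.0005767692672513647
plug [([216.0, 316.0, 273.0, 352.0], 0.87), ([372.0, 261.0, 402.0, 285.0], 0.84), ([240.0, 180.0, 281.0, 236.0], 0.55)]
plug_head [([241.0, 182.0, 282.0, 240.0], 0.71), ([216.0, 318.0, 272.0, 351.0], 0.63), ([376.0, 262.0, 407.0, 284.0], 0.58)]
interlock [([196.0, 104.0, 365.0, 270.0], 0.77)]
socket_mouth [([194.0, 110.0, 368.0, 271.0], 0.57)]
```

View pics/wrist1.png

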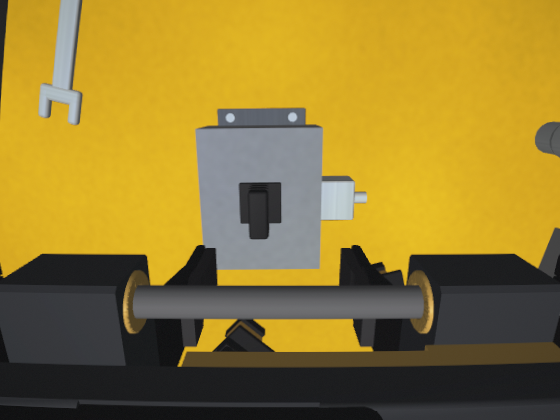

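Run:
```python
from fit import *
c=pickle.load(open('pics/wrist1.png.pkl','rb'));W=lambda u,v:(c,(u,v))
o=[((.06,.05,.055),W(320,268)),((.06,-.05,.055),W(205,268)),((-.06,-.05,.055),W(198,128)),((-.06,.05,.055),W(322,127)),
 ((.017,.017,.059),W(281,223)),((.017,-.017,.059),W(240,223)),((-.017,-.017,.059),W(240,182.5)),((-.017,.017,.059),W(281,183))]
print(fit(o,[.56,-.33,.25]))
B=fit(o,[.56,-.33,.25])[0]
print(fit(o[4:],B)[0])
im=cv2.imread('pics/wrist1.png')[90:290,170:390];im=cv2.resize(im,None,fx=3,fy=3)
for p,col in [(B,(0,0,255)),([.5617,-.3311,.25],(0,255,0))]:
  for x,y,z in [(.018,.007,.095),(.017,.017,.059),(.06,.05,.055)]:
    C,s=np.cos(p[2]),np.sin(p[2])
    q=proj(c,[[p[0]+C*a*x-s*b*y,p[1]+s*a*x+C*b*y,z] for a,b in[(1,1),(1,-1),(-1,-1),(-1,1)]])
    cv2.polylines(im,[((q-[170,90])*3).round().astype(int).reshape(-1,1,2)],True,col,1)
cv2.imwrite('pics/w1ov.png',im)
```

```text
(array([ 0.56239373, -0.33416134,  0.25530902]), [[-0.3, 0.5], [-0.4, 0.9], [-2.4, -0.2], [1.7, -0.0], [0.6, -0.1], [0.4, 0.1], [-1.0, 0.0], [0.5, -0.7]])
[ 0.56257325 -0.33425028  0.24096776]
```

View pics/w1ov.png

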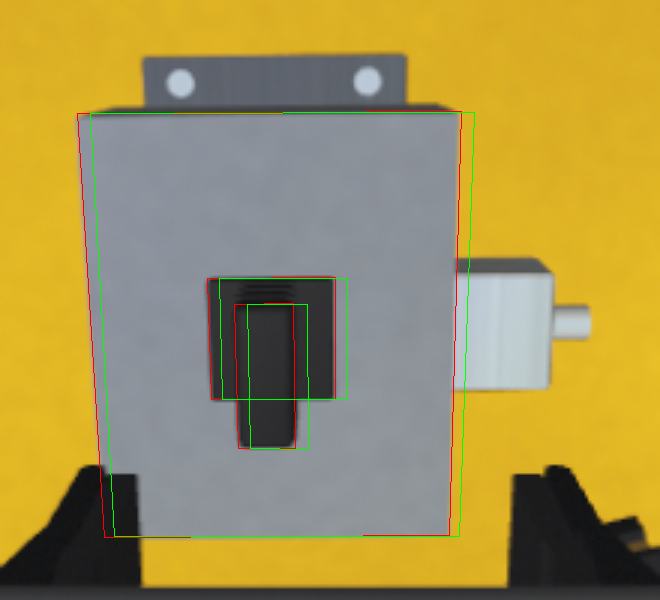

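```bash
python3 -c "
from h import *
togo(.5624,-.3338,.133,.253)"
```

```text
t 4.85 tcp [ 0.559  -0.3192  0.2529] yaw 0.2513 tilt [ 6.e-04 -3.e-04 -1.e+00] F [-0.4  0.7  0. ] g 60.0
shift tool [ 0.0004 -0.015   0.1199] turn -0.001659777016211006
```

```bash
python3 -m jog '[[[0,-0.015,0],0,0.06],[[0,0,0.03],0,0.06],[[0,0,0.03],0,0.05],[[0,0,0.03],0,0.05],[[0,0,0.02],0,0.05],[[0,0,0.008],0,0.05],[[0,0,0],0,0.05],[[0,0,0],0,0.05]]' 
python3 -c "
from h import *
togo(.5624,-.3338,.133,.253); snap('wrist','wrist2.png')"
```

```text
time: 5.65
tcp_pos: [0.5633, -0.3349, 0.1357]
tool_rot: [-0.125, 0.992, -0.001, 0.001]
contact_force: [0.5, 0.3, 0.2]
grip_width: 0.573
t 5.65 tcp [ 0.5633 -0.3349  0.1357] yaw 0.2506 tilt [ 0.0016 -0.0013 -1.    ] F [0.5 0.3 0.2] g 49.9
shift tool [0.0006 0.0013 0.0027] turn -0.002398074632240954
```

View pics/wrist2.png

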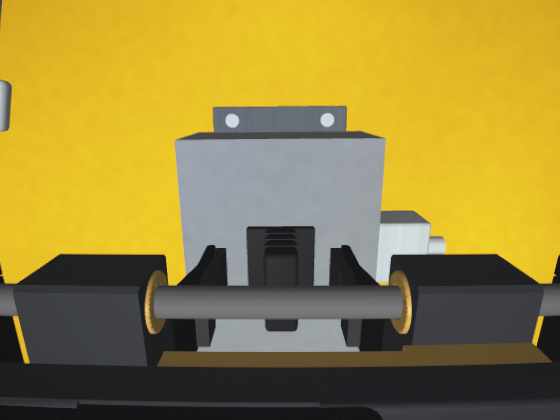

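```bash
python3 -m jog '[[[0,0,0.0025],0,0.03],[[0,0,0],0,0.02],[[0,0,0],0,0.01],[[0,0,0],0,0.005],[[0,0,0],0,0.005],[[0,0,0],0,0.005],[[0,0,0],0,0.005]]' 45
python3 -c "
from h import *
togo(.5624,-.3338,.133,.253); s=arm.get_state();print(s['torque'])"
```

```text
time: 6.4
tcp_pos: [0.5625, -0.3347, 0.1318]
tool_rot: [-0.125, 0.992, 0.0, -0.0]
contact_force: [0.1, 0.2, 2.3]
grip_width: 0.158
t 6.4 tcp [ 0.5625 -0.3347  0.1318] yaw 0.2502 tilt [-1.e-04  1.e-04 -1.e+00] F [0.1 0.2 2.3] g 13.8
shift tool [-0.0001  0.0009 -0.0012] turn -0.0027905112850954428
[0.10043574 0.06441599 0.00532133]
```

Gripped at 13.8 mm with negligible side force. Next is a slow straight pull.

```bash
python3 -m jog '[[[0,0,-0.002],0,0.0],[[0,0,-0.002],0,0.0],[[0,0,-0.002],0,0.0],[[0,0,-0.002],0,0.0]]' 50
python3 -m jog '[[[0,0,-0.003],0,0.0],[[0,0,-0.003],0,0.0],[[0,0,-0.004],0,0.0],[[0,0,-0.004],0,0.0],[[0,0,-0.005],0,0.0]]'
python3 -m jog '[[[0,0,-0.01],0,0.0],[[0,0,-0.01],0,0.0],[[0,0,-0.02],0,0.0],[[0,0,-0.03],0,0.0],[[0,0,-0.01],0,0.0],[[0,0,0],0,0.0]]'
python3 -c "
from h import *
togo(.5624,-.3338,.133,.253); snap('wrist','wrist3.png');snap('scene','scene3.png')
a=cv2.imread('pics/scene3.png');cv2.imwrite('pics/scene3c.png',cv2.resize(a[50:250,80:360],None,fx=2.8,fy=2.8))"
```

```text
time: 6.8
tcp_pos: [0.5621, -0.335, 0.1392]
tool_rot: [-0.125, 0.992, -0.0, -0.0]
contact_force: [0.5, -3.8, -6.5]
grip_width: 0.155
time: 7.3
tcp_pos: [0.5628, -0.3344, 0.1597]
tool_rot: [-0.125, 0.992, 0.0, 0.0]
contact_force: [0.5, -0.3, -0.5]
grip_width: 0.154
time: 7.9
tcp_pos: [0.5637, -0.3355, 0.2419]
tool_rot: [-0.125, 0.992, -0.002, 0.002]
contact_force: [0.7, 1.1, -1.2]
grip_width: 0.156
t 7.9 tcp [ 0.5637 -0.3355  0.2419] yaw 0.2503 tilt [ 0.0043 -0.0032 -1.    ] F [ 0.7  1.1 -1.2] g 13.6
shift tool [0.0012 0.0024 0.1088] turn -0.0027329481465703243
```

View pics/wrist3.png

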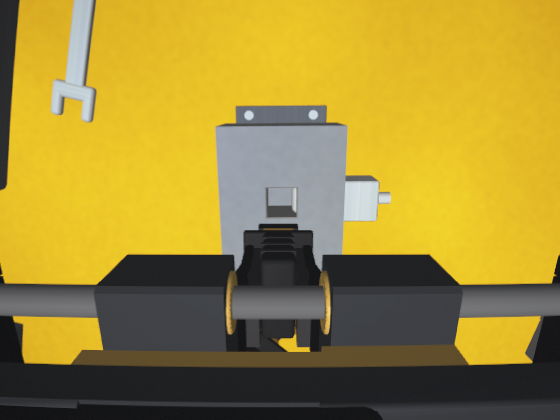

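View pics/scene3c.png

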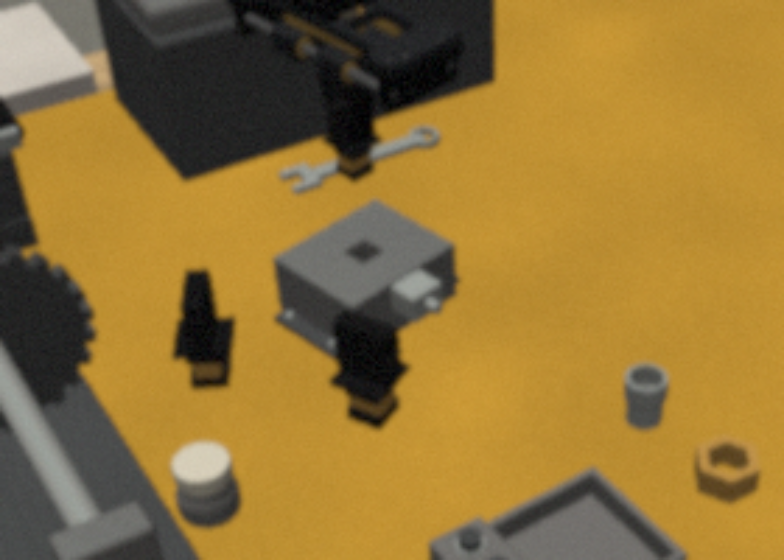

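The plug is out: the socket is empty at (282,202) in the wrist view, and the plug is upright in the jaws. Next I move to the pocket.

```bash
python3 -m jog '[[[0,0,-0.02],0.098,0.0],[[0,0,0],0.098,0.0],[[0,0,0],0,0.0]]' 50
python3 -c "
from h import *
togo(.575,.0255,.2,.054)"
```

```text
time: 8.3
tcp_pos: [0.5621, -0.3344, 0.2572]
tool_rot: [-0.027, 1.0, 0.001, -0.001]
contact_force: [0.1, -0.0, -1.7]
grip_width: 0.161
t 8.3 tcp [ 0.5621 -0.3344  0.2572] yaw 0.0533 tilt [-0.0017  0.0013 -1.    ] F [ 0.1 -0.  -1.7] g 14.0
shift tool [-0.0322  0.3586  0.0577] turn -0.0006788655198242122
```

```bash
python3 -m jog '[[[-0.003,0.03,0],0,0.0],[[-0.003,0.04,0],0,0.0],[[-0.003,0.04,0],0,0.0],[[-0.003,0.04,0],0,0.0],[[-0.003,0.04,0],0,0.0],[[-0.003,0.04,0],0,0.0],[[-0.003,0.04,0],0,0.0],[[-0.003,0.04,0],0,0.0]]' 
python3 -m jog '[[[-0.004,0.03,0.02],0,0.0],[[-0.004,0.018,0.02],0,0.0],[[0,0,0.017],0,0.0],[[0,0,0],0,0.0],[[0,0,0],0,0.0]]' 
python3 -c "
from h import *
togo(.575,.0255,.113,.054); c=snap('wrist','wrist4.png')
p=(.5978,.0268,.054);C,s=np.cos(p[2]),np.sin(p[2]);im=cv2.imread('pics/wrist4.png')
for x0,x1,y,z in [(-.069,.024,.049,.028),(-.075,.075,.055,.028)]:
  q=proj(c,[[p[0]+C*a-s*b,p[1]+s*a+C*b,z] for a,b in[(x0,y),(x0,-y),(x1,-y),(x1,y)]]);print(q.round())
  cv2.polylines(im,[q.round().astype(int).reshape(-1,1,2)],True,(0,0,255),1)
cv2.imwrite('pics/wrist4o.png',im)"
```

```text
time: 9.1
tcp_pos: [0.5686, -0.0221, 0.2568]
tool_rot: [-0.029, 1.0, 0.0, -0.001]
contact_force: [0.9, 0.7, -1.2]
grip_width: 0.158
time: 9.6
tcp_pos: [0.5743, 0.0244, 0.2005]
tool_rot: [-0.028, 1.0, 0.0, -0.001]
contact_force: [-0.1, -0.1, -1.2]
grip_width: 0.155
t 9.6 tcp [0.5743 0.0244 0.2005] yaw 0.0556 tilt [-2.8e-03  1.0e-04 -1.0e+00] F [-0.1 -0.1 -1.2] g 13.5
shift tool [-0.001   0.001   0.0875] turn 0.0016115863841117406
[[348. 150.]
 [213. 149.]
 [218. 267.]
 [342. 268.]]
[[357. 141.]
 [205. 141.]
 [214. 323.]
 [346. 323.]]
```

View pics/wrist4o.png

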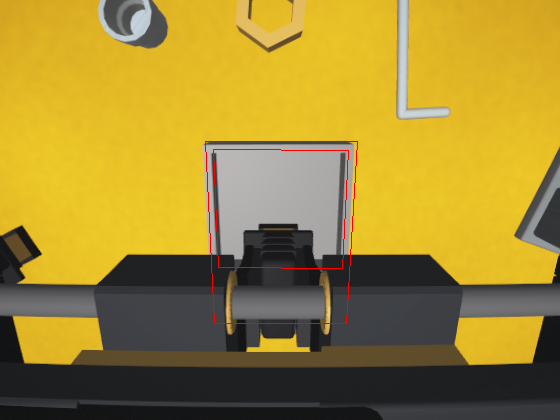

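```bash
python3 -m jog '[[[-0.001,0.001,0.02],0,0.0],[[0,0,0.03],0,0.0],[[0,0,0.02],0,0.0],[[0,0,0.01],0,0.0],[[0,0,0.004],0,0.0],[[0,0,0.002],0,0.0],[[0,0,0],0,0.0]]' 
python3 -m jog '[[[0,0,0.001],0,0.0],[[0,0,0.001],0,0.0],[[0,0,0],0,0.0]]'
```

```text
time: 10.35
tcp_pos: [0.5768, 0.0253, 0.1168]
tool_rot: [-0.027, 1.0, -0.0, 0.001]
contact_force: [0.0, -0.4, -1.9]
grip_width: 0.152
time: 10.65
tcp_pos: [0.5762, 0.0256, 0.1141]
tool_rot: [-0.027, 1.0, -0.0, 0.0]
contact_force: [0.1, -0.3, -1.5]
grip_width: 0.157
```

```bash
python3 -m jog '[[[0,0,0.001],0,0.0],[[0,0,0.001],0,0.0],[[0,0,0],0,0.0]]'
python3 -m jog '[[[0,0,0.001],0,0.0],[[0,0,0],0,0.0]]'
```

```text
time: 10.95
tcp_pos: [0.5759, 0.0256, 0.1115]
tool_rot: [-0.027, 1.0, 0.0, -0.0]
contact_force: [0.8, 0.1, -0.4]
grip_width: 0.159
time: 11.15
tcp_pos: [0.5762, 0.0256, 0.1108]
tool_rot: [-0.027, 1.0, -0.0, 0.0]
contact_force: [-0.8, 0.6, -0.3]
grip_width: 0.158
```

```bash
python3 -m jog '[[[0,0,0.001],0,0.0],[[0,0,0],0,0.0]]'
python3 -c "
from h import *
togo(.575,.0255,.111,.054);c=snap('scene','scene5.png')
a=cv2.imread('pics/scene5.png');cv2.imwrite('pics/scene5c.png',cv2.resize(a[160:300,210:370],None,fx=4.5,fy=4.2))"
```

```text
time: 11.35
tcp_pos: [0.5762, 0.0255, 0.1107]
tool_rot: [-0.027, 1.0, -0.0, 0.0]
contact_force: [-4.0, 0.1, 6.3]
grip_width: 0.161
t 11.35 tcp [0.5762 0.0255 0.1107] yaw 0.0543 tilt [ 1.e-04 -1.e-04 -1.e+00] F [-4.   0.1  6.3] g 14.0
shift tool [ 0.0012  0.     -0.0003] turn 0.00029392925506610545
```

View pics/scene5c.png

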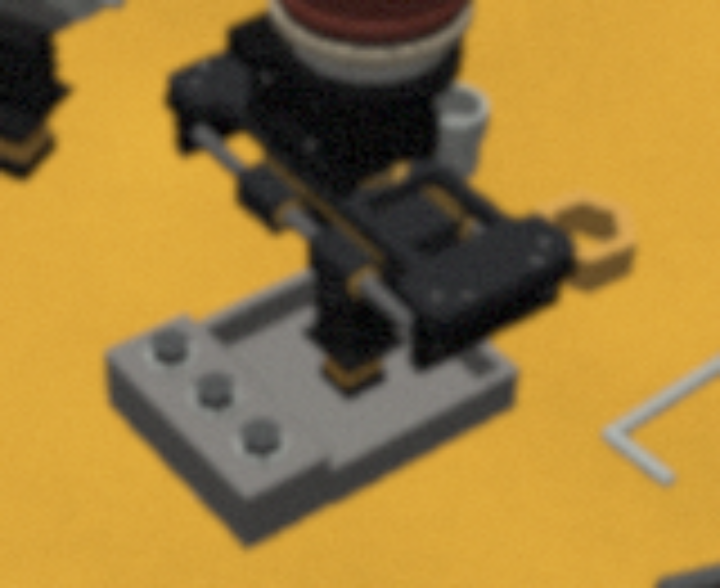

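The foot is on the pocket floor (6 N). Release and rise.

```bash
python3 -m jog '[[[0,0,0],0,0.015],[[0,0,0],0,0.02],[[0,0,0],0,0.03],[[0,0,0],0,0.04],[[0,0,0],0,0.045],[[0,0,0],0,0.045],[[0,0,0],0,0.045]]' 
python3 -m jog '[[[0,0,-0.01],0,0.045],[[0,0,-0.02],0,0.045],[[0,0,-0.03],0,0.045],[[0,0,-0.04],0,0.045],[[0,0,-0.02],0,0.03],[[0,0,0],0,0.01]]'
python3 -c "
from h import *
togo(.575,.0255,.111,.054);c=snap('wrist','wrist6.png');c=snap('scene','scene6.png')
a=cv2.imread('pics/scene6.png');cv2.imwrite('pics/scene6c.png',cv2.resize(a[160:300,210:370],None,fx=4.5,fy=4.2))"
```

```text
time: 12.1
tcp_pos: [0.576, 0.0256, 0.1097]
tool_rot: [-0.027, 1.0, 0.0, -0.0]
contact_force: [-0.1, 0.3, -0.0]
grip_width: 0.501
time: 12.7
tcp_pos: [0.5784, 0.0254, 0.235]
tool_rot: [-0.027, 1.0, -0.001, 0.004]
contact_force: [0.2, -0.5, 0.7]
grip_width: 0.411
t 12.7 tcp [0.5784 0.0254 0.235 ] yaw 0.0543 tilt [ 8.6e-03 -8.0e-04 -1.0e+00] F [ 0.2 -0.5  0.7] g 35.8
shift tool [0.0045 0.0005 0.124 ] turn 0.00032979996778892406
```

View pics/scene6c.png

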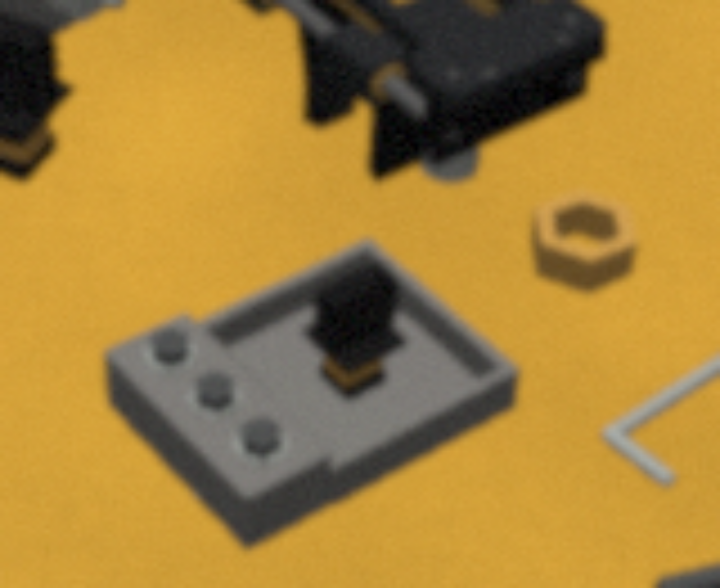

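View pics/wrist6.png

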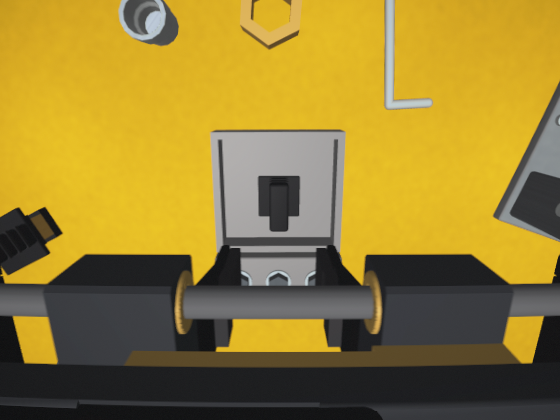

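The plug is standing free in the pocket, clear of the walls. Now over to the dead-man paddle, jaws shut.

```bash
python3 -m jog '[[[0,0,0],0.105,0],[[0,0,0],0.105,0],[[0,0,0],0.1,0],[[0,0,0],0,0]]' 20
python3 -c "
from h import *
togo(.4704,.3068,.225,-.256)"
```

```text
time: 13.2
tcp_pos: [0.5749, 0.0256, 0.2276]
tool_rot: [0.128, 0.992, -0.0, -0.002]
contact_force: [-1.1, -1.0, -0.4]
grip_width: 0.024
t 13.2 tcp [0.5749 0.0256 0.2276] yaw -0.2567 tilt [-3.7e-03  3.0e-04 -1.0e+00] F [-1.1 -1.  -0.4] g 2.1
shift tool [0.1725 0.2454 0.0031] turn -0.0006704711147202946
```

```bash
python3 -m jog '[[[0.014,0.035,0],0,0],[[0.014,0.035,0],0,0],[[0.014,0.035,0],0,0],[[0.014,0.035,0],0,0],[[0.014,0.035,0],0,0],[[0.014,0.035,0],0,0],[[0.014,0.035,0],0,0],[[0,0,0],0,0]]'
python3 -m jog '[[[0,0,0],0,0]]' 
python3 -c "
from h import *
togo(.4704,.3068,.225,-.256); c=snap('wrist','wrist7.png')
p=(.5091,.2967,-.256);C,s=np.cos(p[2]),np.sin(p[2]);im=cv2.imread('pics/wrist7.png')
for x0,x1,y0,y1,z in [(-.063,-.013,-.03,.03,.103),(-.1,.1,-.04,.04,.012),(-.048,-.032,.045,.055,.081)]:
  q=proj(c,[[p[0]+C*a-s*b,p[1]+s*a+C*b,z] for a,b in[(x0,y0),(x0,y1),(x1,y1),(x1,y0)]])
  cv2.polylines(im,[q.round().astype(int).reshape(-1,1,2)],True,(0,0,255),1)
cv2.imwrite('pics/wrist7o.png',im)"
```

```text
time: 14.0
tcp_pos: [0.5415, 0.2912, 0.2283]
tool_rot: [0.124, 0.992, 0.0, -0.001]
contact_force: [-1.0, -1.3, -0.1]
grip_width: 0.004
time: 14.1
tcp_pos: [0.5424, 0.2878, 0.2283]
tool_rot: [0.126, 0.992, -0.001, -0.001]
contact_force: [0.0, 0.3, 0.3]
grip_width: 0.005
t 14.1 tcp [0.5424 0.2878 0.2283] yaw -0.2517 tilt [-0.002  -0.0013 -1.    ] F [0.  0.3 0.3] g 0.4
shift tool [0.0744 0.0005 0.0035] turn 0.004303717871698698
```

View pics/wrist7o.png

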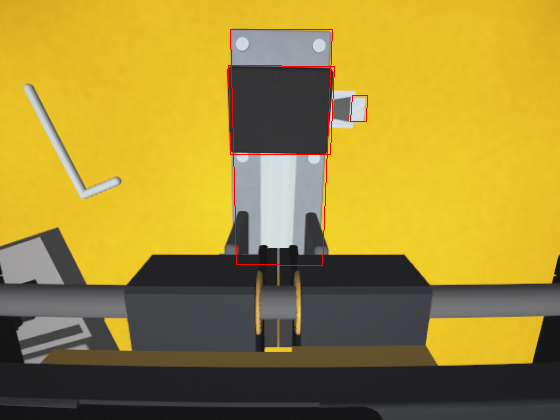

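```bash
python3 -m jog '[[[0.025,0,0],0,0],[[0.025,0,0],0,0],[[0.0245,0.0005,0],0,0],[[0,0,0.02],0,0],[[0,0,0.015],0,0],[[0,0,0.007],0,0],[[0,0,0],0,0],[[0,0,0],0,0]]'
python3 -c "
from h import *
togo(.4704,.3068,.173,-.256)"
```

```text
time: 14.95
tcp_pos: [0.4719, 0.3062, 0.1877]
tool_rot: [0.128, 0.992, -0.0, -0.0]
contact_force: [0.3, -0.7, 0.5]
grip_width: 0.003
t 14.95 tcp [0.4719 0.3062 0.1877] yaw -0.2566 tilt [-2.e-04 -2.e-04 -1.e+00] F [ 0.3 -0.7  0.5] g 0.3
shift tool [0.0016 0.0002 0.0147] turn -0.0006111215885651333
```

```bash
python3 -m jog '[[[0.001,0,0.005],0,0],[[0,0,0.004],0,0],[[0,0,0.003],0,0],[[0,0,0],0,0],[[0,0,0],0,0]]'
python3 -m jog '[[[0,0,0.002],0,0],[[0,0,0],0,0],[[0,0,0],0,0]]'
python3 -m jog '[[[0,0,0.002],0,0],[[0,0,0],0,0],[[0,0,0],0,0]]'
python3 -m jog '[[[0,0,0.002],0,0],[[0,0,0],0,0],[[0,0,0],0,0]]'
```

```text
time: 15.45
tcp_pos: [0.4703, 0.307, 0.1758]
tool_rot: [0.127, 0.992, -0.0, -0.0]
contact_force: [0.4, 0.2, -0.4]
grip_width: 0.002
time: 15.75
tcp_pos: [0.4704, 0.3071, 0.1741]
tool_rot: [0.128, 0.992, 0.0, 0.0]
contact_force: [-1.0, 0.7, 2.7]
grip_width: 0.005
time: 16.05
tcp_pos: [0.4704, 0.3071, 0.1719]
tool_rot: [0.128, 0.992, 0.0, 0.0]
contact_force: [-1.2, 1.5, 3.2]
grip_width: 0.004
time: 16.35
tcp_pos: [0.4704, 0.3071, 0.1698]
tool_rot: [0.128, 0.992, 0.0, 0.0]
contact_force: [-1.2, 1.5, 3.2]
grip_width: 0.005
```

```bash
python3 -m jog '[[[0,0,0.003],0,0],[[0,0,0.003],0,0],[[0,0,0.003],0,0],[[0,0,0.003],0,0],[[0,0,0.003],0,0],[[0,0,0.001],0,0],[[0,0,0],0,0],[[0,0,0],0,0]]'
python3 -c "
from h import *
togo(.4704,.3068,.151,-.256);c=snap('scene','scene8.png')
p=(.5091,.2967,-.256);C,s=np.cos(p[2]),np.sin(p[2]);a=cv2.imread('pics/scene8.png')
a=cv2.resize(a[250:390,330:490],None,fx=4.5,fy=4.2,interpolation=cv2.INTER_CUBIC);cv2.imwrite('pics/scene8c.png',a)
for z,col in [(.081,(0,0,255)),(.085,(0,255,0)),(.077,(255,0,0))]:
  q=proj(c,[[p[0]+C*x-s*b,p[1]+s*x+C*b,z] for x,b in[(-.065,-.03),(-.065,.03),(-.015,.03),(-.015,-.03)]])
  cv2.polylines(a,[((q-[330,250])*[4.5,4.2]).round().astype(int).reshape(-1,1,2)],True,col,1)
cv2.imwrite('pics/scene8o.png',a)"
```

```text
time: 17.15
tcp_pos: [0.4697, 0.307, 0.1534]
tool_rot: [0.128, 0.992, -0.0, -0.001]
contact_force: [-3.7, 1.1, 5.9]
grip_width: 0.008
t 17.15 tcp [0.4697 0.307  0.1534] yaw -0.2558 tilt [-1.5e-03 -1.0e-04 -1.0e+00] F [-3.7  1.1  5.9] g 0.7
shift tool [-0.0007 -0.0001  0.0024] turn 0.00023944837128975216
```

View pics/scene8c.png

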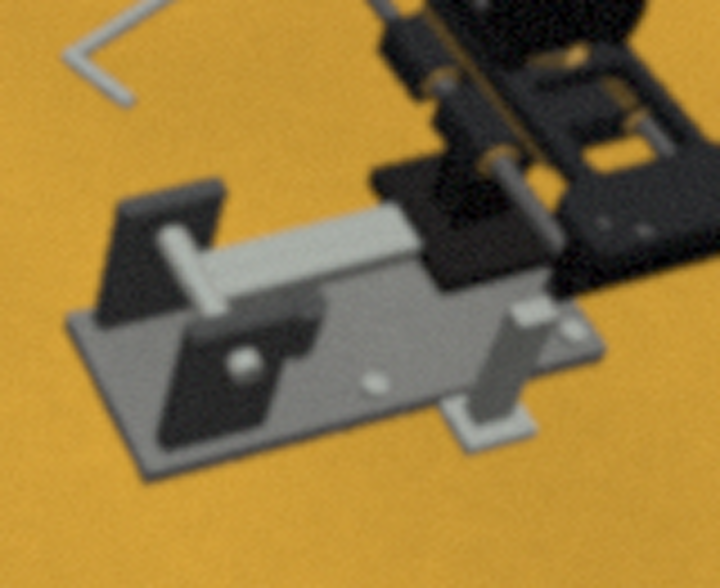

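View pics/scene8o.png

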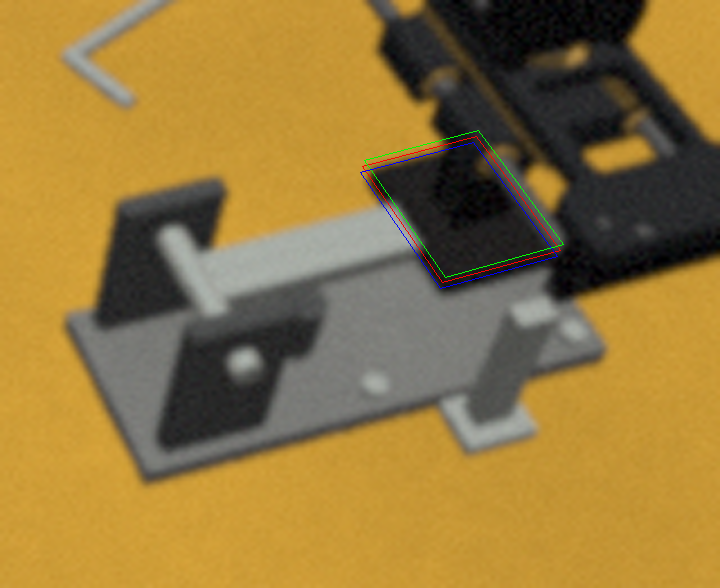

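```bash
python3 -m jog '[[[0,0,0.002],0,0],[[0,0,0],0,0],[[0,0,0],0,0],[[0,0,0],0,0]]'
python3 -c "
from h import *
togo(.4704,.3068,.151,-.256)
for n in ['wrist','scene']:
  c=snap(n,n+'9.png')
  s=arm.get_state();print(s['tcp_pos'],s['contact_force'])
"
```

```text
time: 17.6
tcp_pos: [0.4698, 0.307, 0.1516]
tool_rot: [0.127, 0.992, -0.0, -0.001]
contact_force: [-3.7, 2.5, 6.6]
grip_width: 0.002
t 17.6 tcp [0.4698 0.307  0.1516] yaw -0.2557 tilt [-1.2e-03 -1.0e-04 -1.0e+00] F [-3.7  2.5  6.6] g 0.1
shift tool [-0.0006 -0.0001  0.0006] turn 0.00034362912998830986
[0.46983667 0.30705293 0.15157212] [-3.02123547  1.64240488  5.54947263]
[0.46980263 0.30702311 0.15151835] [-3.52673642  2.06541218  5.96693463]
```

View pics/wrist9.png

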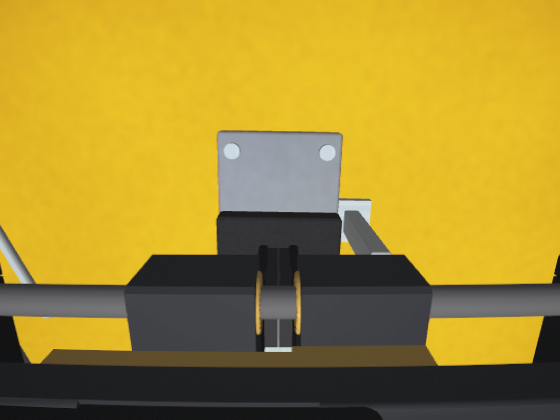

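View pics/scene9.png

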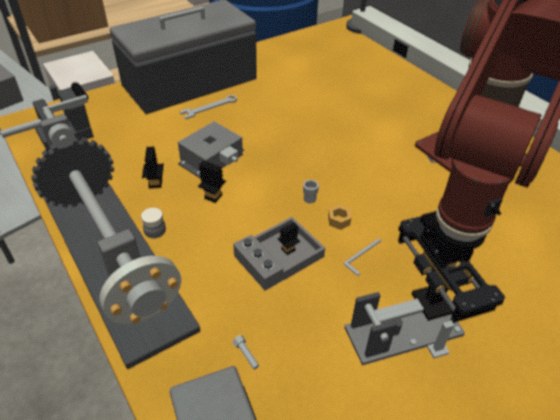

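```bash
python3 -m jog '[[[0,0,0.0005],0,0],[[0,0,0],0,0],[[0,0,0],0,0],[[0,0,0],0,0],[[0,0,0],0,0],[[0,0,0],0,0],[[0,0,0],0,0],[[0,0,0],0,0]]'
python3 - <<'E'
from h import *
c=pickle.load(open('pics/wrist9.png.pkl','rb'))
p=(.5091,.2967,-.256)
for th in [.14,.17,.2,.23,.26]:
  a=th-.2 # downward positive beyond level
  # pad end: 135 mm from pivot, top 6mm above pivot line
  x=.07-(.135*np.cos(a)+.006*np.sin(a)*-1*-1); z=.075-.135*np.sin(a)+.006*np.cos(a)
  C,s=np.cos(p[2]),np.sin(p[2]);print(th,round(z,4),proj(c,[[p[0]+C*x-s*b,p[1]+s*x+C*b,z] for b in(-.03,.03)]).round(1).tolist())
E
```

```text
time: 18.5
tcp_pos: [0.4698, 0.307, 0.1511]
tool_rot: [0.127, 0.992, -0.0, -0.001]
contact_force: [-3.8, 2.2, 7.2]
grip_width: 0.004
0.14 0.0891 [[212.4, 223.8], [346.2, 224.0]]
0.17 0.085 [[213.9, 220.4], [344.6, 220.6]]
0.2 0.081 [[215.3, 217.3], [343.2, 217.5]]
0.23 0.0769 [[216.7, 214.6], [341.7, 214.8]]
0.26 0.0729 [[218.1, 212.3], [340.3, 212.4]]
```

Run:
```python
from h import *
p=(.5091,.2967,-.256);C,s=np.cos(p[2]),np.sin(p[2])
W=lambda x,b,z:[p[0]+C*x-s*b,p[1]+s*x+C*b,z]
def pad(th,b):
  a=th-.2; x=.07-.135*np.cos(a)-.006*np.sin(a)*-1*-1; z=.075-.135*np.sin(a)+.006*np.cos(a); return W(x,b,z)
c9=snap('wrist','wrist10.png'); c7=pickle.load(open('pics/wrist7.png.pkl','rb'))
print('base9',proj(c9,[W(-.1,-.04,.012),W(-.1,.04,.012)]).round(1).tolist()); print('pad7',proj(c7,[pad(0,-.03),pad(0,.03)]).round(1).tolist(),'base7',proj(c7,[W(-.1,-.04,.012),W(-.1,.04,.012)]).round(1).tolist())
print('post9',proj(c9,[W(-.048,y,.081) for y in(.045,.055)]).round(1).tolist())
for f,(u0,v0,w,h) in [('wrist10',(205,120,190,145)),('wrist7',(220,20,160,145))]:
  a=cv2.imread(f'pics/{f}.png')[v0:v0+h,u0:u0+w]; cv2.imwrite(f'pics/{f}z.png',cv2.resize(a,None,fx=4,fy=4,interpolation=cv2.INTER_NEAREST))
  g=cv2.cvtColor(cv2.imread(f'pics/{f}.png'),cv2.COLOR_BGR2GRAY)
  if f=='wrist10': print('col',g[120:150,280].tolist(),g[205:222,280].tolist(),'row215-20',g[220,210:225].tolist(),g[220,334:350].tolist())
  else: print(g[25:35,280].tolist(),g[60:76,280].tolist(),g[80,222:240].tolist(),g[80,322:340].tolist())
```

```text
base9 [[215.4, 132.0], [343.0, 132.2]]
pad7 [[226.6, 67.7], [335.0, 68.3]] base7 [[229.6, 28.7], [331.6, 29.3]]
post9 [[372.5, 251.6], [393.1, 251.6]]
col [189, 190, 191, 190, 191, 191, 190, 190, 189, 189, 187, 113, 96, 127, 143, 152, 154, 154, 154, 155, 155, 155, 155, 155, 156, 156, 156, 156, 156, 156] [163, 163, 164, 164, 164, 164, 164, 37, 29, 29, 30, 30, 35, 43, 45, 49, 49] row215-20 [190, 190, 190, 190, 191, 174, 114, 48, 49, 50, 50, 50, 50, 50, 50] [46, 47, 46, 46, 47, 45, 42, 109, 198, 193, 127, 99, 98, 97, 98, 99]
[189, 190, 190, 189, 162, 138, 146, 153, 154, 154] [162, 162, 162, 162, 163, 162, 102, 44, 37, 47, 51, 51, 52, 52, 53, 52] [190, 190, 190, 191, 179, 106, 50, 50, 53, 54, 53, 54, 53, 54, 54, 54, 52, 54] [53, 50, 50, 52, 52, 53, 53, 53, 50, 47, 64, 168, 191, 190, 189, 190, 189, 190]
```

View pics/wrist10z.png

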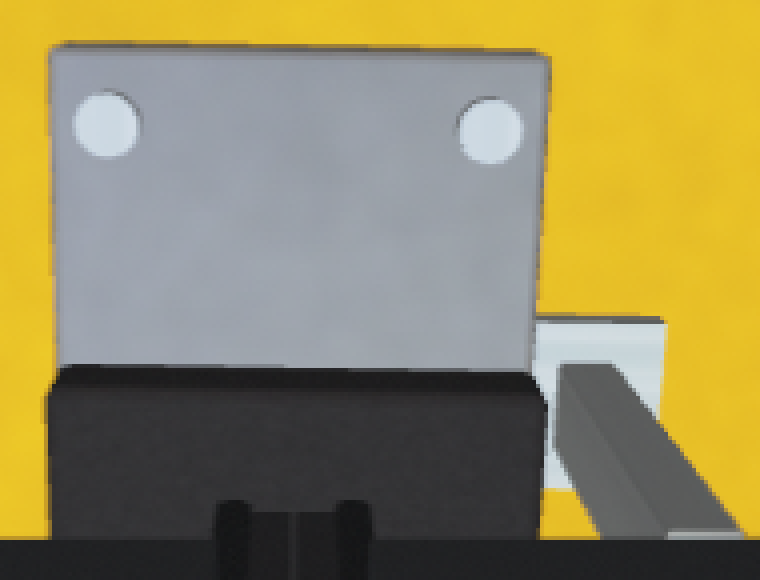

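View pics/wrist7z.png

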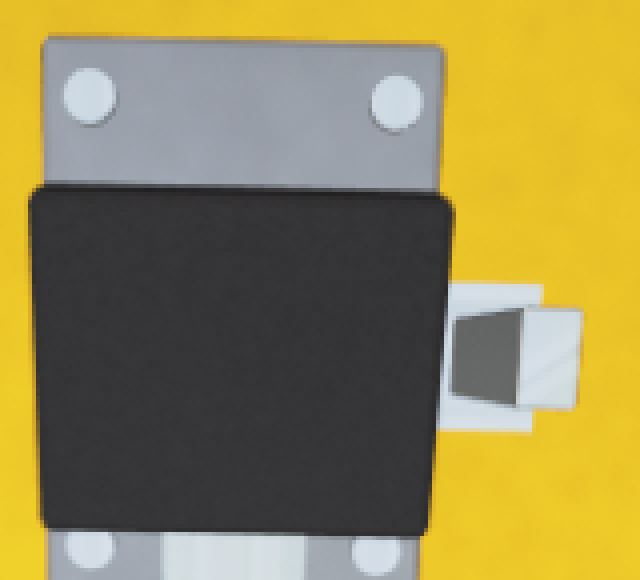

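The pad's top edge sits at row 217.5, and the model for level predicts 217.3. The fingertip is at 81 mm. Hold for about 3 s.

```bash
for i in 1 2 3 4; do python3 -m jog '[[[0,0,0],0,0],[[0,0,0],0,0],[[0,0,0],0,0],[[0,0,0],0,0],[[0,0,0],0,0],[[0,0,0],0,0],[[0,0,0],0,0],[[0,0,0],0,0]]'; done
python3 -c "
from h import *
c=snap('scene','scene11.png'); a=cv2.imread('pics/scene11.png')
cv2.imwrite('pics/scene11c.png',cv2.resize(a[160:380,200:500],None,fx=2.6,fy=2.6))"
```

```text
time: 19.35
tcp_pos: [0.4698, 0.307, 0.1511]
tool_rot: [0.128, 0.992, -0.0, -0.001]
contact_force: [-3.9, 1.5, 7.1]
grip_width: 0.003
time: 20.15
tcp_pos: [0.4698, 0.3071, 0.1511]
tool_rot: [0.128, 0.992, -0.0, -0.001]
contact_force: [-4.6, 2.0, 6.3]
grip_width: 0.004
time: 20.95
tcp_pos: [0.4698, 0.307, 0.1511]
tool_rot: [0.127, 0.992, -0.0, -0.001]
contact_force: [-3.7, 1.2, 6.8]
grip_width: 0.004
time: 21.75
tcp_pos: [0.4698, 0.307, 0.1511]
tool_rot: [0.127, 0.992, -0.0, -0.001]
contact_force: [-3.5, 1.9, 6.5]
grip_width: 0.008
```

View pics/scene11c.png

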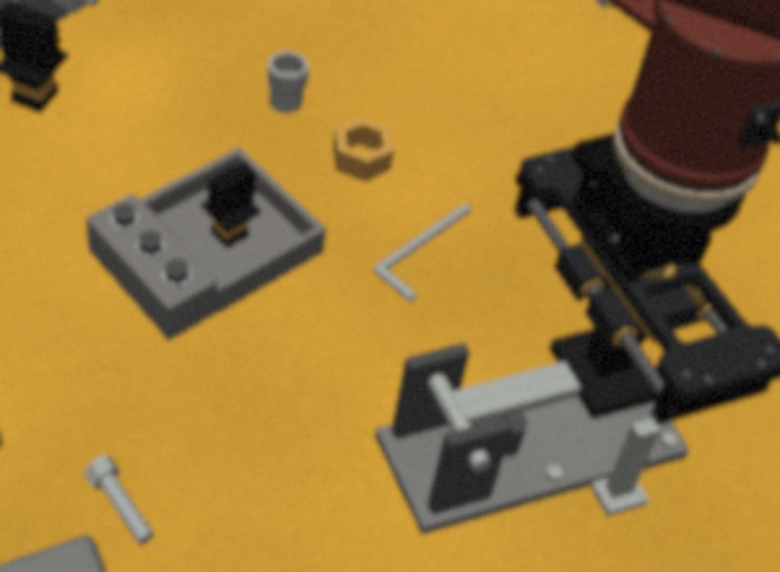

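Everything looks steady: the plug is standing at (232,205), the paddle is level, and the socket, nut and hex key look untouched.

```bash
python3 -c "
from rig import arm
print(arm.hand_in())"
```

```text
the job is handed in; nothing more can be done
None
```

The job is handed in. I pulled the plug straight up out of the interlock, stood it in the middle of the holder's pocket and let go. Only then did I press the paddle to half travel and hold it there.

- **Paddle:** I handed in after more than 3 s of steady hold, with the arm still pressing. TCP height stayed at 0.1511 m (fingertips at about 81 mm) and the spring force at about 6 to 7 N, both as expected at half travel. The wrist picture puts the pad's top edge within about 1 pixel of the level position.
- **Plug:** the last scene picture shows it standing free in the pocket, clear of the walls.
- **Bystanders:** in the pictures, the drive socket, nut and hex key look to be where they were at the start.
- **Time:** the clock read about 22 s of the 64 s allowed.
- **Disagreements:** the first fit of the box, from the top and scene cameras, was about 3 mm off the wrist view. I used the wrist view for the grasp. The scene camera can only confirm the paddle's height to about ±3 mm.

No check failed.

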